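# Clear, shut and pin the well-plate clamp, and hold it down

## Task

Someone left the amber bottle on the well plate: stand it upright in the green tray and let go of it, then fold the white clamp lid down over the plate. Take the red-knobbed locking pin out of its grey block and push it down through the lid's hole and the base's hole until its collar presses the springy lid fully shut, and finish like that: still gripping the knob and pressing the pin firmly down, not letting go. Leave everything else on the bench where it is and do not tip the amber bottle over.

Things in the scene. Friction and masses are not known exactly. Their poses are not given: they have to be found in the camera images.
- clamp: Blue clamshell well-plate clamp, fixed: base 150 x 170 mm, top 26 mm up, a clear well plate (128 x 86 mm, top 40 mm up) fixed in it. Origin on the bench; z up; x along the hinge line; +y to the hinge side, -y to the pin lug. Plate centre at y = +10 mm, hinge line at y = +80 mm, lug hole at x = 0, y = -85 mm. Two yellow spring pads (x = +-45, y = -49 mm) hold an unpressed lid ajar.
- base_hole (a point): Mouth of the upright hole in the clamp's aluminium lug block (44 x 44 mm, top 46 mm above the bench): hole 13 mm across, through to the bench. Axes as the clamp.
- lid_hinge (a point): Middle of the lid's hinge line, 52 mm above the bench; the line runs along this point's x axis (axes as the clamp, fixed). The lid panel is 130 mm wide along the hinge, 8 mm thick with the hinge line at mid-thickness, and reaches 145 mm from the hinge; in the middle of its free edge a 40 mm wide, 8 mm thick aluminium tongue goes on to 185 mm.
- lid (a joint): Angle of the white clamp lid (rad): 0 fully shut and level, 1.57 upright, 1.9 the most; 1.45 to 1.75 at the start. Damped hinge with 0.06 N m friction: above about 1.3 rad it stays where left, lower down it sinks slowly by itself. It comes to rest 0.05 to 0.10 rad ajar on two yellow spring pads; about 5 N down on its tongue presses it fully shut.
- lid_hole (a point): Centre of the 13 mm hole in the lid's tongue, on the lid's outer (upper when shut) face, 165 mm from the hinge. It comes over the base hole when the lid is shut, then 56 mm above the bench. z is the lid's outward normal.
- pin_grip (a point): Grasp point in the red knob of the locking pin, 20 mm below its top. Knob 22 mm across, 46 mm tall, upright; right below it a steel collar (26 mm across, 4 mm thick), then the shank (10 mm across, 50 mm long, tapered foot). This point is 30 mm above the collar's underside, 80 mm above the tip. z up along the pin. 90 g. It starts standing in the grey block.
- pin_collar (a point): Centre of the underside of the pin's collar: with the pin fully home it bears on the lid's outer face at the hole.
- park: Grey parking block, fixed, 60 x 60 x 54 mm, with a 12 mm upright through hole in its middle that holds the pin at the start, collar on the block's top. Origin on the bench below its centre.
- vial_center (a point): Centre of the small amber bottle with white cap (32 mm across, 58 mm tall, 60 g), half-way up; z along its axis. At the start it stands on the well plate, in the way of the lid.
- tray: Green bottle tray, fixed: 120 x 120 mm outside, walls 4 mm thick and 12 mm high, empty at the start. Origin on the bench below its centre, floor about 4 mm above the bench.
- tip_box: Bystander, to be left alone: blue pipette-tip box with clear cover, 85 x 120 x 72 mm. Origin under its centre.
- beaker: Bystander, to be left alone: glass beaker, 64 mm across, 80 mm tall. Origin under its centre.
- dish: Bystander, to be left alone: clear closed petri dish, 84 mm across, 16 mm high. Origin under its centre.
- timer: Bystander, to be left alone: white bench timer, 55 x 70 x 18 mm. Origin under its centre.
- spare_bottle: Bystander, to be left alone: white bottle with blue cap, 36 mm across, 70 mm tall (not the amber one). Origin under its centre.
- tube_rack: Bystander, to be left alone: orange rack full of capped tubes, 70 x 180 x 78 mm. Origin under its centre.
- vial: The same amber bottle; origin under its centre.
- pin: The same pin; origin at the tip of its shank, z up along it.
Not all that is in view belongs to the job. Leave any yellow look-alike of the vial alone. Of the things shaped like the tray, the green one is meant.

How it is judged:
On the way, in this order (a step that is already met when the one before it is completed fails the run):
1. the amber bottle stands upright in the green tray, let go, while the lid is still open (x of vial_center in the frame of tray between -0.05 and 0.05 m and y of vial_center in the frame of tray between -0.05 and 0.05 m and height (world z) of vial_center below 0.045 m and angle between vial_center's own z axis and vertical below 0.15 rad and contact force between the fingers and vial below 0.5 N and value of joint lid above 0.5 rad), for 0.2 s.
2. the lid is folded down onto its spring pads (less than 0.15 rad open), the pin not yet in the base hole (value of joint lid below 0.15 rad and distance between pin and base_hole above 0.05 m), for 0.2 s.
3. the pin is fully home through both holes, its collar holding the lid shut (distance between pin_collar and lid_hole below 0.006 m and horizontal distance between pin and base_hole below 0.006 m and height (world z) of pin below 0.014 m and angle between pin's own z axis and vertical below 0.1 rad and value of joint lid below 0.03 rad), for 0.2 s.
At the end, for the whole second after the job is handed in: Lid under 0.03 rad; pin within 6 mm of the base hole's axis, 0.1 rad of upright, tip under 14 mm above the bench, collar within 6 mm of the lid hole; fingers grip the pin and the pin presses the lid, each over 3 N; bottle upright (0.15 rad), released, at rest in the tray (all of step 3 and x of vial_center in the frame of tray between -0.05 and 0.05 m and y of vial_center in the frame of tray between -0.05 and 0.05 m and height (world z) of vial_center below 0.045 m and angle between vial_center's own z axis and vertical below 0.15 rad and contact force between the fingers and vial below 0.5 N and linear speed of vial below 0.02 m/s and contact force between pin and lid above 3 N and contact force between the fingers and pin above 3 N); the arm keeps its last pose, push and grip.
It fails at once if a bystander was shoved (more than 30 mm) (distance of any of tip_box, beaker, dish, timer, spare_bottle, tube_rack from where it was at the start of the episode above 0.03 m).
It fails at once if the amber bottle was tipped over (angle between vial_center's own z axis and vertical above 0.8 rad).
It also fails if it takes over 72 s, if anything falls off the work surface, if the arm or the gripper's body presses on something with over 40 N, if the wrist force passes 120 N, or if a joint passes its speed limit or range.

## Robot

A 6-joint arm with a two-finger parallel gripper is mounted at the origin on the work surface. World frame = base frame: x ahead of the robot, y to its left, z up, the work surface at z = 0. Lengths are in m, angles in rad, forces in N, time in s.
With the tool pointing down it reaches from about 0.25 to 0.725 m from the base axis. Payload 4 kg.
Tool frame: the origin (TCP) lies midway between the tips of the shut fingers; the grasp point (between the pads) lies pinch_z behind it (pinch_z is the distance from the TCP to the grasp point, in m); z points along the fingers, y is the direction in which the jaws open and shut (so a half turn about z gives the same grasp; the last joint's range is limited). The gripper opens to 85 mm and grips with 20 to 120 N. Pads are 22 mm wide; open, the fingers measure 114 mm over their backs; the gripper's body (76 mm by 85 mm) begins 54 mm behind the grasp point. The pads swing forward as they close: fully open they stand 13 mm farther back than shut.
Start: joints at [1.249, 0.241, 0.005, 1.335, 0, 1.571], TCP at [0.158, 0.474, 0.231] pointing down, gripper open.
Joint ranges: [-2.72, 2.72], [-1.05, 1.87], [-1.09, 1.28], [-1.99, 2.15], [-1.42, 1.44], [-3.14, 3.14]. Speed limits (rad/s): [2.79, 2.79, 3.14, 3.14, 3.14, 3.14].

## Interface

Orientations are given as a unit quaternion [x, y, z, w].
In Python, from workcell import * gives the robot as it stands.
- The arm moves only by the tool move_arm, never from a script. Its argument "motion" is a list of rows, each a list of 3 entries, a list of its own where there are three numbers: the finger opening in mm, from 0 to 85.4, then the shift along the tool's x, y, z in units of 50 mm (1.0 is 50 mm), then the turn about the tool's z in units of 6 degrees (1.0 is 6 degrees). In form: [[claw, [dx, dy, dz], roll], ...]. A call has exactly 10 rows; each row is the pose to reach, as a shift and turn from the pose commanded when the call began, along the tool's axes at that moment; what a row does not reach only later rows make up. A row lasts 1/10 s, in which the tool goes at most 50 mm and 8.59 degrees, less where a joint would pass 70% of its speed; a pose out of reach is approached as far as the arm can. A call with a gripper value outside its range is refused whole. The fingers move at their own pace and stop on an object; the grip force is fixed at half the most. Time passes only in rows, so rows that repeat a pose let the fingers close, or fill a call up. It gives the time, the measured TCP pose, the force and the opening at its end, in the units of the state.
- get_obs(): the state, without advancing time (a new reading comes with each control period).
- camera(name): name is "scene" or "top" or "wrist"; returns a dict with "color" (480x640x3 uint8, red, green, blue), "fx", "fy", "cx", "cy" (pixels), "rvec" (rotation vector, rad) and "tvec" (3), from world to camera coordinates, as OpenCV has them; the wrist camera has in their place "mount" (4x4, takes a point from camera to tool coordinates, whose origin is the TCP and whose axes are the flange's). Camera axes: x right, y down, z forward; pixel columns grow to the right and rows downward; lengths in m; the calibration is good to about 2 mm. A picture is of the moment at which its call begins: read the wrist's pose just before it. There is no depth.
- job_done(): hands the job in, once; it reports no verdict.
The state is a dict: "clock": time; "joint_pos": joint angles; "joint_vel": joint speeds; "tau": joint torques, N m; "eef_pos": TCP position; "tool_rot": TCP orientation; "ft_force": force on the tool from outside, world axes, zero at the start; "ft_torque": the same for the moment, N m; "grip_width": finger opening in m.
Only numpy, scipy, OpenCV 4.12 (cv2) and the standard library are available. Lean on these libraries where they do the work, as an engineer would, in place of code of your own. Each camera call takes 0.05 s, during which the arm holds its last target.

## Working session

There is one attempt and no reset: what is moved stays moved. The work goes in short steps, Python scripts to look and compute and a tool call to move; the robot and the scene stay as the last step left them, time stands still between calls to the robot, and variables do not carry over. Pictures are saved under pics/ and viewed, and the job is handed in when it is done.

Besides the shell and the picture viewer there is one more tool, called after ">>>" as name(argument=value, ...) on one line, values as JSON. move_arm: Moves the arm, as the interface text tells. Its arguments: {"type":"object","properties":{"motion":{"type":"array","items":{"type":"array"}}},"required":["motion"]}

```bash
mkdir -p pics; ls
python3 - <<'E'
from workcell import *
import cv2
o=get_obs()
for k,v in o.items(): print(k,v)
for n in ["scene","top","wrist"]:
    c=camera(n); cv2.imwrite(f"pics/{n}0.png",cv2.cvtColor(c["color"],cv2.COLOR_RGB2BGR))
    print(n,{k:v for k,v in c.items() if k!="color"})
E
```

```text
pics
clock 0.0
joint_pos [ 1.24898067e+00  2.41400074e-01  3.74178223e-03  1.33519047e+00
 -6.94164498e-06  1.57079646e+00]
joint_vel [-2.06354164e-04 -1.17621251e-03 -7.02373961e-04  3.98412118e-04
 -9.34913801e-05  5.91092931e-04]
tau [-1.79792401e-03 -3.72326052e+01  2.52404004e+01  1.69018772e-02
 -1.54567765e-04  1.30451394e-06]
eef_pos [0.15795071 0.47374265 0.23042609]
tool_rot [ 1.60214349e-01  9.87081713e-01 -1.01351681e-03 -1.60988683e-04]
ft_force [ 0.10475951  0.54379394 -0.65406644]
ft_torque [-0.02665839  0.00133217  0.01930327]
grip_width 0.08545420547655111
scene {'fx': 558.7173544593325, 'fy': 558.7173544593325, 'cx': 315.05198777422527, 'cy': 248.5153073305461, 'rvec': array([ 1.95398576,  1.21624045, -0.5919633 ]), 'tvec': array([-0.22844672, -0.20674143,  1.5542473 ])}
top {'fx': 602.2787902311045, 'fy': 602.2787902311045, 'cx': 321.38012992286036, 'cy': 239.08380754410837, 'rvec': array([ 2.14896072, -2.1508481 ,  0.1732372 ]), 'tvec': array([0.00151674, 0.53121311, 1.28107329])}
wrist {'fx': 343.00460820324105, 'fy': 343.00460820324105, 'cx': 321.58852356429634, 'cy': 239.72222859132128, 'mount': array([[ 5.04095707e-04, -9.54961747e-01, -2.96728509e-01,
         7.50658878e-02],
       [ 9.99999873e-01,  4.81332377e-04,  1.49772046e-04,
         1.25638672e-03],
       [-2.01535764e-07, -2.96728547e-01,  9.54961868e-01,
        -1.43727352e-01],
       [ 0.00000000e+00,  0.00000000e+00,  0.00000000e+00,
         1.00000000e+00]])}
```

View pics/scene0.png

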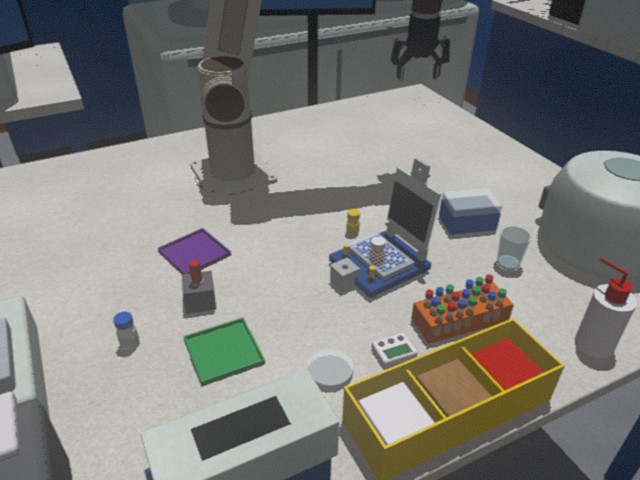

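View pics/top0.png

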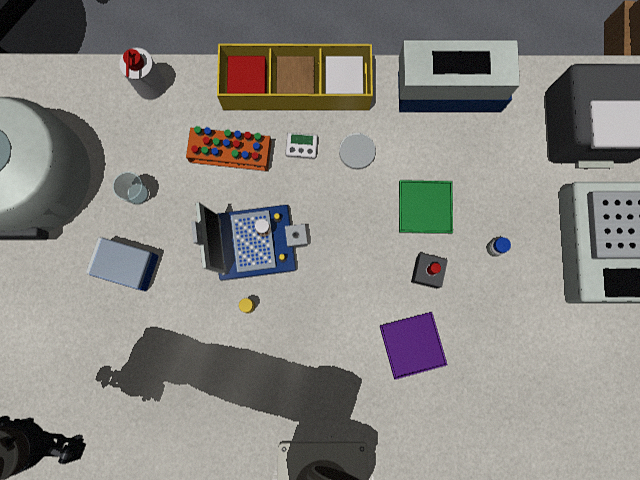

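View pics/wrist0.png

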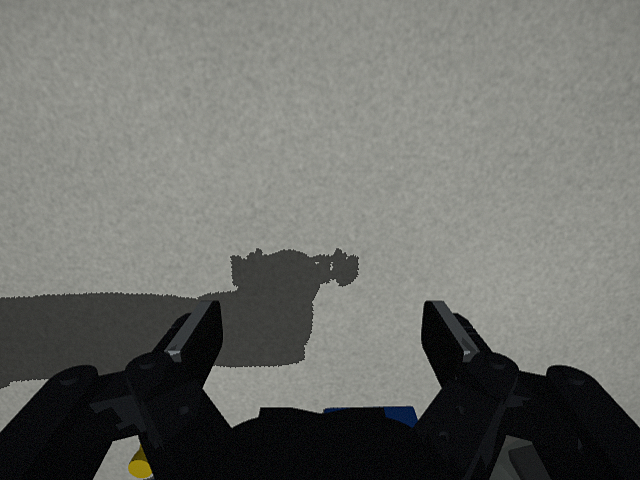

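The top view shows the clamp at about (260,240) with its hinge to the left (+y) and the pin lug at (296,235). The bottle cap is at (262,226), the pin at (434,268), the green tray at (426,206) and the yellow decoy at (247,305). I'll zoom in on these.

```bash
cat > h.py <<'E'
import numpy as np, cv2
from workcell import *
from scipy.spatial.transform import Rotation as R
def K(c): return np.array([[c["fx"],0,c["cx"]],[0,c["fy"],c["cy"]],[0,0,1.]])
def ext(c,obs=None):
    if "rvec" in c: return cv2.Rodrigues(np.array(c["rvec"]))[0],np.array(c["tvec"])
    T=np.eye(4);T[:3,:3]=R.from_quat(obs["tool_rot"]).as_matrix();T[:3,3]=obs["eef_pos"]
    M=np.linalg.inv(T@c["mount"]);return M[:3,:3],M[:3,3]
def back(c,px,z,obs=None):
    Rm,t=ext(c,obs);px=np.atleast_2d(px).astype(float)
    d=(np.linalg.inv(K(c))@np.c_[px,np.ones(len(px))].T).T@Rm
    o=-Rm.T@t
    return o+d*((z-o[2])/d[:,2])[:,None]
def proj(c,P,obs=None):
    Rm,t=ext(c,obs);q=(np.atleast_2d(P)@Rm.T+t)@K(c).T
    return q[:,:2]/q[:,2:]
def save(n,img): cv2.imwrite(f"pics/{n}.png",cv2.cvtColor(img,cv2.COLOR_RGB2BGR))
def zoom(img,x0,y0,w,h,s): return cv2.resize(img[y0:y0+h,x0:x0+w],None,fx=s,fy=s,interpolation=cv2.INTER_CUBIC)
E
python3 - <<'E'
from h import *
c=camera("top")
save("tz1",zoom(c["color"],180,190,140,105,5.5))
save("tz2",zoom(c["color"],370,170,140,105,5.5))
hsv=cv2.cvtColor(c["color"],cv2.COLOR_RGB2HSV)
def blob(lo,hi,win):
    m=cv2.inRange(hsv,lo,hi);w=np.zeros_like(m);x0,y0,x1,y1=win;w[y0:y1,x0:x1]=m[y0:y1,x0:x1]
    return w
g=blob((45,80,40),(85,255,255),(370,170,480,245))
ct=max(cv2.findContours(g,0,1)[0],key=cv2.contourArea);r=cv2.minAreaRect(ct);print("tray",r,back(c,cv2.boxPoints(r),.012).round(4),back(c,[r[0]],.012))
k=blob((0,120,60),(8,255,255),(400,240,460,300))|blob((172,120,60),(180,255,255),(400,240,460,300))
ys,xs=np.nonzero(k);print("knob",xs.min(),xs.max(),ys.min(),ys.max(),len(xs))
b=blob((100,120,40),(125,255,255),(180,190,310,290))
ct=max(cv2.findContours(b,0,1)[0],key=cv2.contourArea);r=cv2.minAreaRect(ct);print("base",r,back(c,cv2.boxPoints(r),.026).round(4))
E
```

```text
tray ((425.5, 206.0), (52.0, 53.0), 90.0) [[ 0.6713 -0.1762  0.012 ]
 [ 0.6715 -0.2972  0.012 ]
 [ 0.5515 -0.2931  0.012 ]
 [ 0.5514 -0.1737  0.012 ]] [[ 0.61101829 -0.23499442  0.012     ]]
knob 427 440 263 274 99
base ((255.1077423095703, 241.861572265625), (66.23454284667969, 72.68435668945312), 82.87498474121094) [[0.5908 0.2376 0.026 ]
 [0.6113 0.0774 0.026 ]
 [0.4641 0.0584 0.026 ]
 [0.4444 0.2161 0.026 ]]
```

View pics/tz1.png

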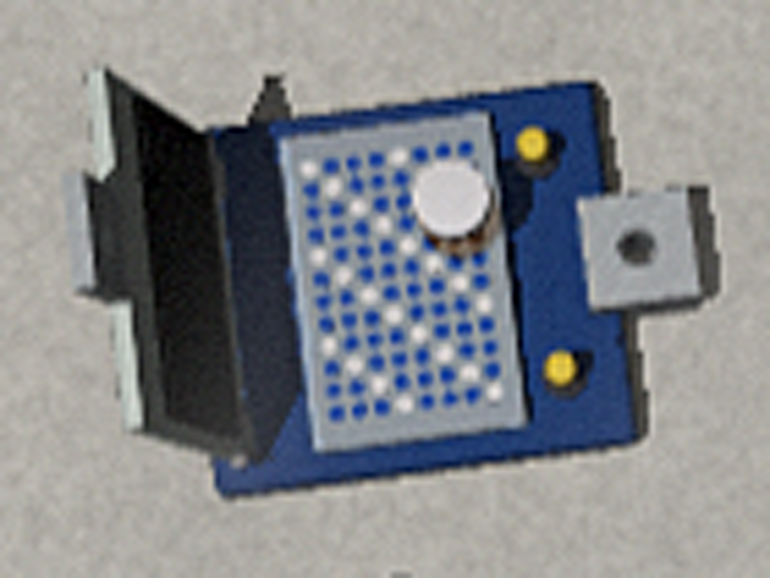

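View pics/tz2.png

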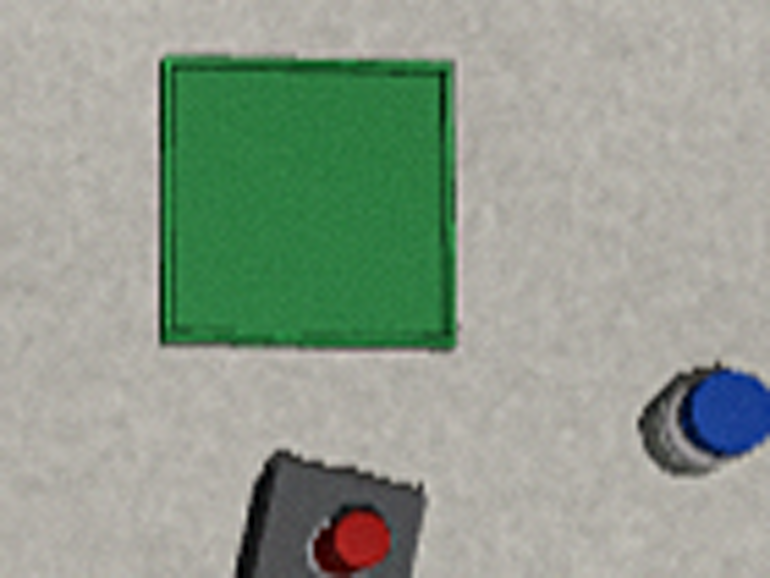

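Run:
```python
from h import *
c=camera("top")
z1=lambda x,y:(180+x/5.5-.41,190+y/5.5-.41)
z2=lambda x,y:(370+x/5.5-.41,170+y/5.5-.41)
hole=back(c,[z1(636,247)],.046)[0];print("hole",hole)
pl=back(c,[z1(*p) for p in [(281,138),(488,113),(525,424),(316,449)]],.04);pc=pl.mean(0);print("plate",pl,pc)
for i in range(4):print(np.linalg.norm(pl[i]-pl[i-1]))
a=pc-hole; print("hole->plate dist(exp .095)",np.linalg.norm(a[:2]))
x1=(pl[0]+pl[1]-pl[2]-pl[3]) ; yaws=[np.arctan2(a[1],a[0])-np.pi/2, ]
e=(pl[1]-pl[2]+pl[0]-pl[3]);print("yaw hole-plate",yaws,"plate long axis",np.arctan2(e[1],e[0]))
print("pads",back(c,[z1(532,144),z1(561,368)],.04))
print("vial",back(c,[z1(451,200)],.098))
print("pin",back(c,[z2(361,539)],.104))
cc=back(c,[z2(333,549)],.056);print('collar approx',cc)
ys=np.array(yaws)[0]
Rz=R.from_euler('z',ys).as_matrix(); O=hole-Rz@[0,-.085,0];O[2]=0;print("O",O)
img=c["color"].copy()
for th in [1.45,1.55,1.65,1.75]:
    P=[O+Rz@np.array([x,.08-.185*np.cos(th)+n*np.sin(th)*.004,.052+.185*np.sin(th)+n*.004*np.cos(th)]) for x in(-.02,.02) for n in(-1,1)]
    P+= [O+Rz@np.array([x,.08-.145*np.cos(th)+n*np.sin(th)*.004,.052+.145*np.sin(th)+n*.004*np.cos(th)]) for x in(-.065,.065) for n in(-1,1)]
    q=proj(c,P);print(th,((q-[179.6,189.6])*5.5).round(0).tolist())
```

```text
hole [0.54036127 0.05821325 0.046     ]
plate [[0.58544325 0.2006103  0.04      ]
 [0.59568631 0.11796881 0.04      ]
 [0.47044939 0.10194557 0.04      ]
 [0.46058388 0.18426682 0.04      ]] [0.52804071 0.15119788 0.04      ]
0.12592447104757631
0.08327386360316782
0.1262577894815884
0.08291029518443355
hole->plate dist(exp .095) 0.09379731704083345
yaw hole-plate [np.float64(0.1317337572381887)] plate long axis 0.12870166998883473
pads [[0.58305434 0.10022432 0.04      ]
 [0.49273888 0.08789863 0.04      ]]
vial [[0.55032122 0.12722395 0.098     ]]
pin [[ 0.46178023 -0.23423244  0.104     ]]
collar approx [[ 0.46272522 -0.23285353  0.056     ]]
O [0.52919626 0.14247678 0.        ]
1.45 [[219.0, 271.0], [195.0, 274.0], [206.0, 156.0], [183.0, 158.0], [237.0, 417.0], [214.0, 419.0], [197.0, 54.0], [174.0, 56.0]]
1.55 [[164.0, 277.0], [140.0, 280.0], [152.0, 162.0], [128.0, 165.0], [195.0, 422.0], [172.0, 425.0], [156.0, 58.0], [133.0, 61.0]]
1.65 [[109.0, 285.0], [86.0, 288.0], [97.0, 169.0], [74.0, 172.0], [154.0, 427.0], [131.0, 430.0], [115.0, 64.0], [92.0, 67.0]]
1.75 [[56.0, 292.0], [34.0, 296.0], [44.0, 177.0], [22.0, 181.0], [113.0, 433.0], [91.0, 436.0], [75.0, 70.0], [53.0, 73.0]]
```

Run:
```python
import workcell
print([n for n in dir(workcell) if n[0]!='_'], getattr(workcell,'pinch_z',None))
from h import *
o=get_obs();print(o["clock"],{k:o[k] for k in o if 'pinch' in k})
def shift(T,c=o):
    Rm=R.from_quat(o["tool_rot"]).as_matrix();return (Rm.T@(np.array(T)-o["eef_pos"]))/.05
print(shift([.36,.10,.231]),shift([.5503,.1272,.231]))
```

```text
['Unreachable', 'camera', 'get_obs', 'job_done', 'pinch_z'] 0.0187
0.25 {}
[-6.19783416e+00 -5.81977775e+00  3.08638705e-03] [-9.63636483e+00 -4.09987202e+00  1.32903112e-03]
```

>>> move_arm(motion=[[60,[-0.7,-0.6,0],-0.5],[60,[-1.4,-1.3,0],-1],[60,[-2.1,-2.0,0],-1.5],[60,[-2.8,-2.7,0],-2],[60,[-3.5,-3.4,0],-2.5],[60,[-4.2,-4.0,0],-3],[60,[-4.9,-4.6,0],-3.5],[60,[-5.6,-5.2,0],-4.3],[60,[-6.2,-5.8,0],-4.3],[60,[-6.2,-5.8,0],-4.3]])

```text
clock: 1.25
eef_pos: [0.3623, 0.0972, 0.2314]
tool_rot: [-0.06, 0.998, -0.001, 0.001]
ft_force: [-0.2, 0.2, -0.5]
grip_width: 0.0598
```

```bash
cat >> h.py <<'E'
def shift(T,o=None):
    o=o or get_obs();Rm=R.from_quat(o["tool_rot"]).as_matrix();return ((Rm.T@(np.array(T)-o["eef_pos"]))/.05).round(2)
def st():
    o=get_obs();Rm=R.from_quat(o["tool_rot"]).as_matrix()
    print("t",round(o["clock"],2),"tcp",o["eef_pos"].round(4),"psi",np.arctan2(Rm[1,1],Rm[0,1]).round(3),"zax",Rm[:,2].round(3),"q",o["joint_pos"].round(2),"F",o["ft_force"].round(1),"g",round(o["grip_width"],4));return o
E
python3 - <<'E'
from h import *
o=st();print(shift([.5503,.1272,.231],o),shift([.5503,.1272,.054],o))
c=camera("wrist");save("w1",c["color"])
print(proj(c,[[.5503,.1272,.098],[.5404,.0582,.046]],o))
E
```

```text
t 1.25 tcp [0.3623 0.0972 0.2314] psi 1.69 zax [ 0.001 -0.001 -1.   ] q [ 0.26 -0.01 -0.28  1.3  -0.    0.14] F [-0.2  0.2 -0.5] g 0.0598
[-3.81  0.15  0.01] [-3.8   0.15  3.55]
[[328.21369143 410.12462752]
 [267.96485781 361.6346012 ]]
```

View pics/w1.png

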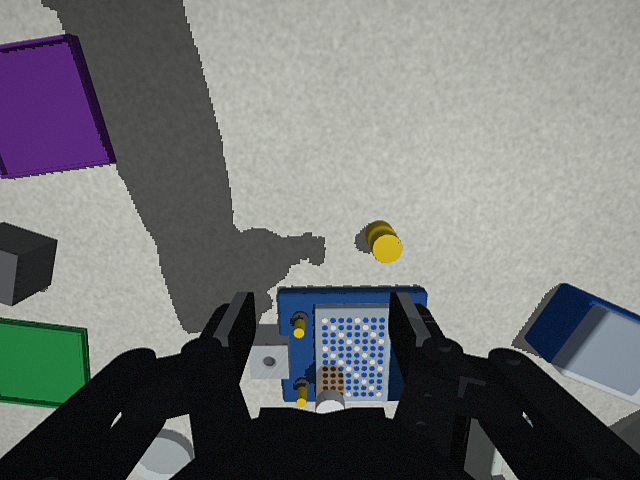

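The wrist picture shows the lug hole at (269,362), where (268,362) was predicted, and the cap near (330,402), so the measurements agree. Next: go over the bottle and down.

>>> move_arm(motion=[[60,[-0.7,0.05,0],0],[60,[-1.5,0.1,0],0],[60,[-2.3,0.15,0],0],[60,[-3.1,0.15,0.2],0],[60,[-3.8,0.15,0.6],0],[60,[-3.8,0.15,1.2],0],[60,[-3.8,0.15,1.8],0],[60,[-3.8,0.15,2.4],0],[60,[-3.8,0.15,2.4],0],[60,[-3.8,0.15,2.4],0]])

```text
clock: 2.3
eef_pos: [0.5472, 0.1342, 0.1113]
tool_rot: [-0.065, 0.998, -0.0, -0.001]
ft_force: [0.5, -0.3, 0.3]
grip_width: 0.0596
```

Run:
```python
from h import *
o=st();print(shift([.5503,.1272,.055],o))
c=camera("wrist");save("w2",c["color"]);t=camera("top");save("t2",zoom(t["color"],180,190,140,105,5.5))
```

```text
t 2.3 tcp [0.5472 0.1342 0.1113] psi 1.701 zax [-0.002 -0.    -1.   ] q [ 0.24  0.44 -0.03  1.1   0.    0.11] F [ 0.5 -0.3  0.3] g 0.0596
[-0.04 -0.15  1.13]
```

View pics/w2.png

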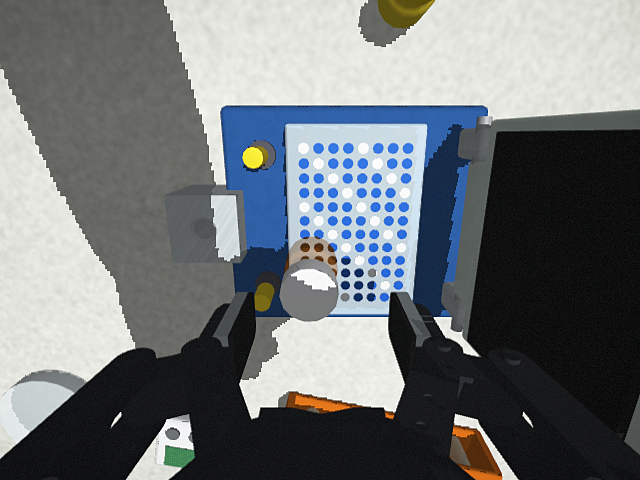

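View pics/t2.png

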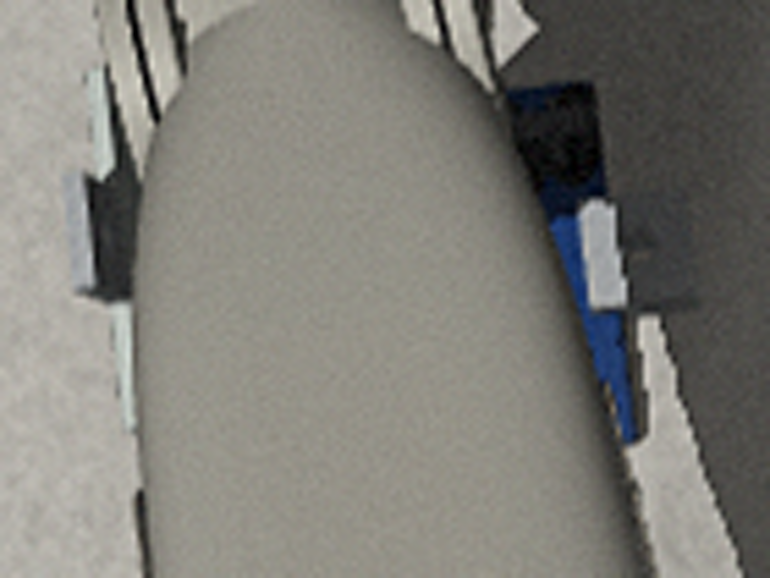

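Run:
```python
from h import *
o=st();c=camera("wrist")
p=back(c,[(309,291)],.098,o)[0];print(p,shift([p[0],p[1],.055],o)); print(back(c,[(207,229)],.046,o))
```

```text
t 2.4 tcp [0.5491 0.1341 0.1133] psi 1.7 zax [ 0.003  0.001 -1.   ] q [ 0.24  0.44 -0.02  1.1   0.    0.11] F [ 0.5  1.  -0.6] g 0.0599
[0.55201811 0.12886703 0.098     ] [-0.04 -0.11  1.17]
[[0.54261827 0.06040894 0.046     ]]
```

>>> move_arm(motion=[[60,[-0.05,-0.12,0.2],0],[60,[-0.05,-0.12,0.5],0],[60,[-0.05,-0.12,0.8],0],[60,[-0.05,-0.12,1.1],0],[60,[-0.05,-0.12,1.15],0],[25,[-0.05,-0.12,1.15],0],[20,[-0.05,-0.12,1.15],0],[20,[-0.05,-0.12,1.15],0],[20,[-0.05,-0.12,1.15],0],[20,[-0.05,-0.12,1.15],0]])

```text
clock: 3.45
eef_pos: [0.5522, 0.1275, 0.055]
tool_rot: [-0.064, 0.998, 0.0, 0.001]
ft_force: [-0.2, -0.8, 5.0]
grip_width: 0.0293
```

Run:
```python
from h import *
o=st();c=camera("wrist");save("w3",c["color"])
print(shift([.551,.128,.2],o),shift([.611,-.235,.2],o),shift([.611,-.235,.02],o))
```

```text
t 3.45 tcp [0.5522 0.1275 0.055 ] psi 1.699 zax [ 0.002  0.    -1.   ] q [ 0.23  0.5  -0.09  0.97 -0.    0.1 ] F [-0.2 -0.8  5. ] g 0.0293
[ 0.02  0.01 -2.9 ] [-0.24 -7.34 -2.9 ] [-0.24 -7.34  0.7 ]
```

View pics/w3.png

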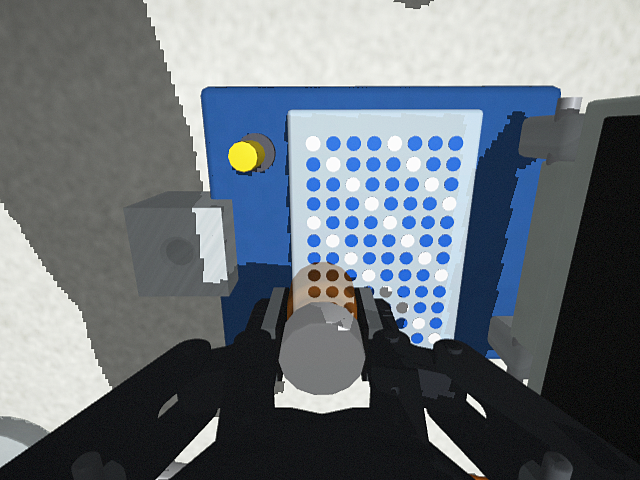

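The bottle is gripped at (322,350) in the wrist view with a 29 mm opening. Now lift it and carry it to the tray.

>>> move_arm(motion=[[20,[0,0,-0.3],0],[20,[0,0,-0.8],0],[20,[0,0,-1.4],0],[20,[0,-0.3,-1.9],0],[20,[0,-0.8,-2.1],0],[20,[-0.05,-1.4,-2.1],0],[20,[-0.05,-2.1,-2.1],0],[20,[-0.1,-2.8,-2.1],0],[20,[-0.1,-3.5,-2.1],0],[20,[-0.1,-4.2,-2.1],0]])

```text
clock: 4.5
eef_pos: [0.5827, -0.0815, 0.1583]
tool_rot: [-0.064, 0.998, 0.0, -0.001]
ft_force: [0.2, -0.3, -1.1]
grip_width: 0.0294
```

>>> move_arm(motion=[[20,[0,-0.7,0],0],[20,[-0.05,-1.3,0],0],[20,[-0.1,-1.9,0],0],[20,[-0.1,-2.4,0],0],[20,[-0.1,-2.8,0.1],0],[20,[-0.12,-3.0,0.4],0],[20,[-0.12,-3.15,0.9],0],[20,[-0.12,-3.15,1.4],0],[20,[-0.12,-3.15,1.6],0],[20,[-0.12,-3.15,1.6],0]])

```text
clock: 5.5
eef_pos: [0.6073, -0.2343, 0.0757]
tool_rot: [-0.065, 0.998, 0.001, -0.003]
ft_force: [-1.1, -0.5, -0.1]
grip_width: 0.0297
```

Run:
```python
from h import *
o=st();c=camera("wrist");save("w4",c["color"])
print(shift([.611,-.235,.02],o))
```

```text
t 5.5 tcp [ 0.6073 -0.2343  0.0757] psi 1.7 zax [-0.006  0.002 -1.   ] q [-0.37  0.64  0.21  1.15  0.   -0.5 ] F [-1.1 -0.5 -0.1] g 0.0297
[-0.08 -0.03  1.11]
```

View pics/w4.png

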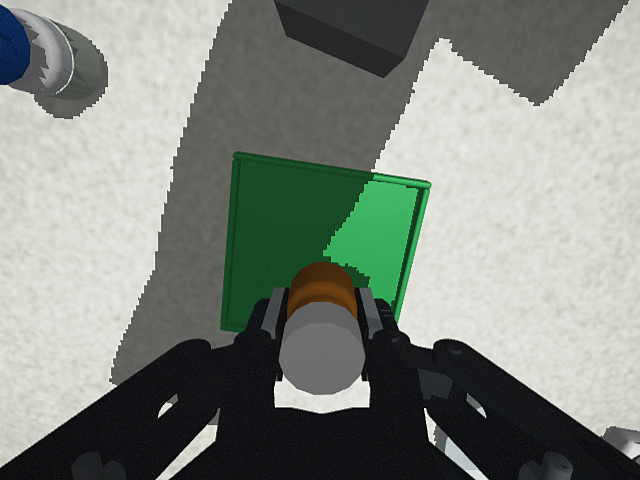

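>>> move_arm(motion=[[20,[0,0,0.3],0],[20,[0,0,0.6],0],[20,[0,0,0.8],0],[20,[0,0,0.95],0],[20,[0,0,1.03],0],[20,[0,0,1.08],0],[20,[0,0,1.12],0],[20,[0,0,1.12],0],[20,[0,0,1.12],0],[20,[0,0,1.12],0]])

```text
clock: 6.55
eef_pos: [0.6095, -0.2359, 0.0232]
tool_rot: [-0.064, 0.998, -0.0, 0.0]
ft_force: [-0.4, -1.4, 0.6]
grip_width: 0.0294
```

Run:
```python
from h import *
o=st()
```

```text
t 6.55 tcp [ 0.6095 -0.2359  0.0232] psi 1.699 zax [ 0.001 -0.    -1.   ] q [-0.37  0.69  0.15  1.03 -0.   -0.5 ] F [-0.4 -1.4  0.6] g 0.0294
```

Not touching yet. Creep down another 3 mm or so, then open and rise.

>>> move_arm(motion=[[20,[0,0,0.02],0],[20,[0,0,0.04],0],[20,[0,0,0.06],0],[20,[0,0,0.06],0],[45,[0,0,0.06],0],[50,[0,0,0.06],0],[50,[0,0,0.06],0],[50,[0,0,-0.2],0],[50,[0,0,-0.6],0],[50,[0,0,-1.2],0]])

```text
clock: 7.55
eef_pos: [0.608, -0.2353, 0.0826]
tool_rot: [-0.064, 0.998, 0.001, -0.002]
ft_force: [0.7, -1.0, -0.6]
grip_width: 0.0501
```

>>> move_arm(motion=[[50,[0,0,-0.5],0],[50,[0,0,-1.2],0],[50,[0,0,-2.0],0],[50,[0.4,0.6,-2.6],0],[40,[0.8,1.2,-2.8],0],[20,[1.4,1.8,-2.8],0],[0,[1.9,2.5,-2.8],0],[0,[2.2,3.2,-2.8],0],[0,[2.6,3.9,-2.8],0],[0,[2.6,3.9,-2.8],0]])

```text
clock: 8.55
eef_pos: [0.4522, -0.0561, 0.2241]
tool_rot: [-0.066, 0.998, 0.001, -0.0]
ft_force: [1.4, -0.1, 0.4]
grip_width: -0.0001
```

Run:
```python
from h import *
o=st();c=camera("top");save("t3",zoom(c["color"],180,150,320,150,2.5));s=camera("scene");save("s3",s["color"])
```

```text
t 8.55 tcp [ 0.4522 -0.0561  0.2241] psi 1.703 zax [-0.001  0.001 -1.   ] q [-0.12  0.16 -0.12  1.3   0.   -0.26] F [ 1.4 -0.1  0.4] g -0.0001
```

View pics/t3.png

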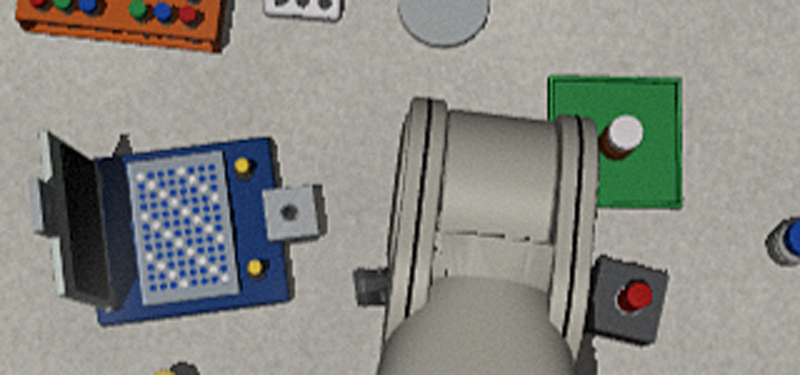

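View pics/s3.png

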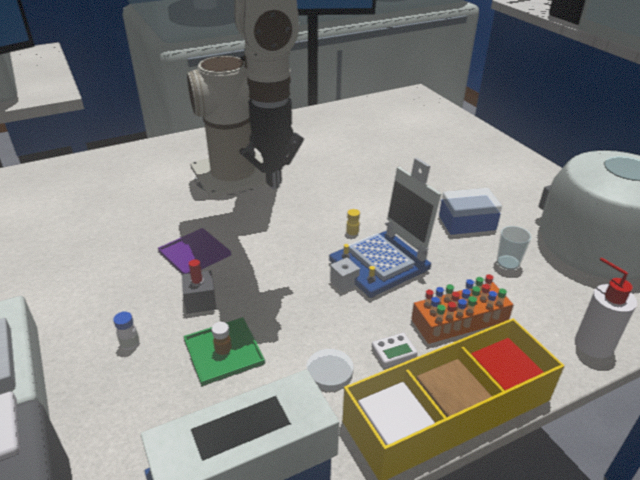

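The bottle stands upright in the green tray: cap at (221,330) in the scene view, (625,133) in the top zoom. Next, go around behind the lid at height.

Run:
```python
from h import *
o=st()
for p in [(.40,.12,.31),(.42,.24,.31),(.511,.281,.30),(.511,.281,.206)]: print(p,shift(p,o))
```

```text
t 8.65 tcp [ 0.4554 -0.0585  0.2243] psi 1.701 zax [ 0.003 -0.001 -1.   ] q [-0.13  0.16 -0.11  1.29 -0.   -0.26] F [ 0.7 -0.5  1.3] g 0.0
(0.4, 0.12, 0.31) [ 0.63  3.68 -1.72]
(0.42, 0.24, 0.31) [-0.08  6.01 -1.72]
(0.511, 0.281, 0.3) [-1.99  6.59 -1.52]
(0.511, 0.281, 0.206) [-1.98  6.59  0.36]
```

>>> move_arm(motion=[[0,[0.2,0.3,-0.6],0],[0,[0.4,0.8,-1.2],0],[0,[0.5,1.4,-1.7],0],[0,[0.6,2.1,-1.7],0],[0,[0.6,2.8,-1.7],0],[0,[0.6,3.5,-1.7],0],[0,[0.5,4.2,-1.7],0],[0,[0.3,4.9,-1.7],0],[0,[0.1,5.5,-1.7],0],[0,[-0.1,6.0,-1.7],0]])

```text
clock: 9.65
eef_pos: [0.4232, 0.2407, 0.3083]
tool_rot: [-0.064, 0.998, 0.0, 0.001]
ft_force: [1.0, 0.3, -0.3]
grip_width: 0.0
```

Run:
```python
from h import *
o=st();c=camera("wrist");save("w5",c["color"])
for p in [(.511,.281,.30),(.511,.281,.206)]: print(p,shift(p,o))
```

```text
t 9.65 tcp [0.4232 0.2407 0.3083] psi 1.699 zax [ 0.001  0.001 -1.   ] q [ 0.52  0.19  0.14  1.52 -0.    0.39] F [ 1.   0.3 -0.3] g 0.0
(0.511, 0.281, 0.3) [-1.84  0.58  0.17]
(0.511, 0.281, 0.206) [-1.84  0.57  2.05]
```

View pics/w5.png

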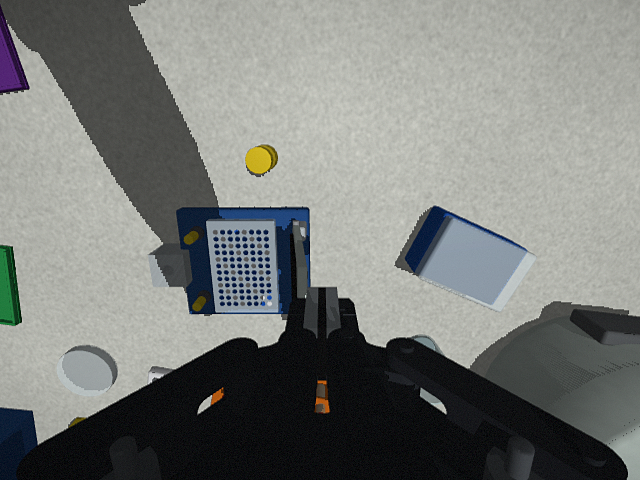

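The wrist view shows the lid edge-on near (300,255), and the shut fingers are behind it. Move out and down.

>>> move_arm(motion=[[0,[-0.3,0.3,0],0],[0,[-0.7,0.6,0],0],[0,[-1.2,0.6,0],0],[0,[-1.6,0.6,0.2],0],[0,[-1.85,0.6,0.5],0],[0,[-1.85,0.6,1.0],0],[0,[-1.85,0.6,1.5],0],[0,[-1.85,0.6,1.9],0],[0,[-1.85,0.6,2.05],0],[0,[-1.85,0.6,2.05],0]])

```text
clock: 10.7
eef_pos: [0.5092, 0.2799, 0.2038]
tool_rot: [-0.064, 0.998, -0.001, -0.001]
ft_force: [0.1, -0.3, 0.1]
grip_width: -0.0002
```

Run:
```python
from h import *
o=st();c=camera("wrist");save("w6",c["color"]);c=camera("scene");save("s6",zoom(c["color"],300,130,200,150,4))
```

```text
t 10.7 tcp [0.5092 0.2799 0.2038] psi 1.699 zax [-0.003 -0.002 -1.   ] q [ 0.5   0.42  0.18  1.34 -0.    0.37] F [ 0.1 -0.3  0.1] g -0.0002
```

View pics/w6.png

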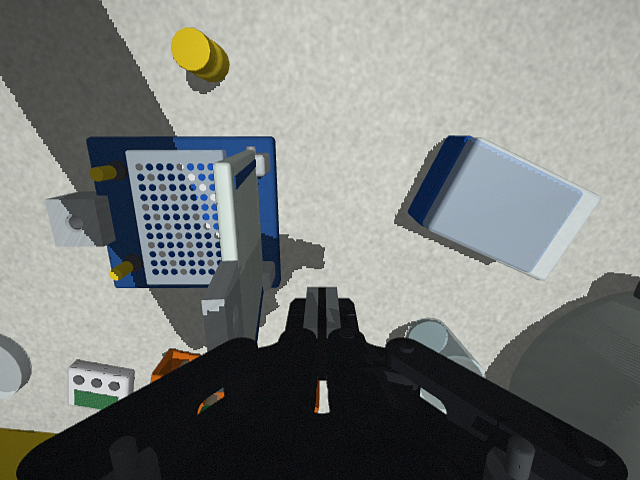

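View pics/s6.png

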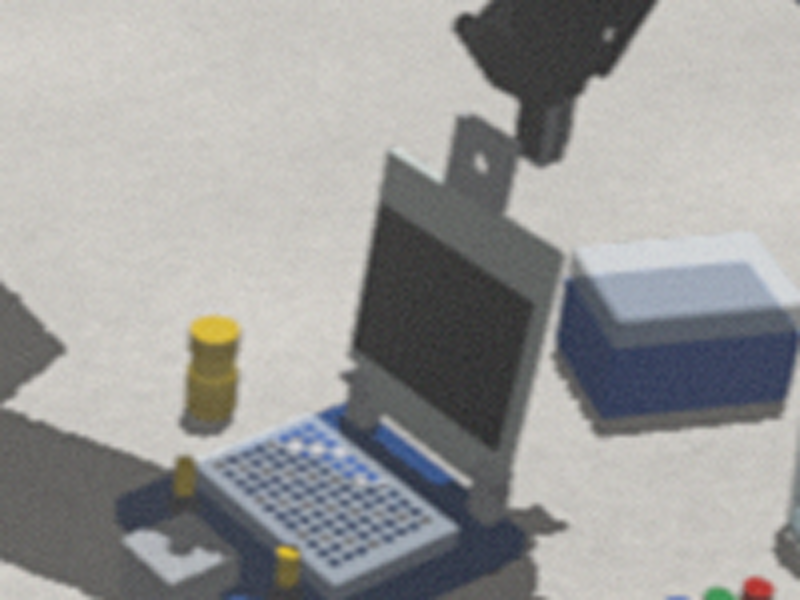

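>>> move_arm(motion=[[0,[0,-0.25,0],0],[0,[0,-0.5,0],0],[0,[0,-0.75,0],0],[0,[0,-1.0,0],0],[0,[0,-1.25,0],0],[0,[0,-1.5,0.02],0],[0,[0,-1.75,0.08],0],[0,[0,-2.0,0.18],0],[0,[0,-2.25,0.28],0],[0,[0,-2.5,0.4],0]])

```text
clock: 11.8
eef_pos: [0.5259, 0.1557, 0.1847]
tool_rot: [-0.064, 0.998, -0.0, -0.0]
ft_force: [0.7, 0.0, 0.7]
grip_width: -0.0004
```

Run:
```python
from h import *
o=st();c=camera("scene");save("s7",zoom(c["color"],300,130,200,150,4))
```

```text
t 11.8 tcp [0.5259 0.1557 0.1847] psi 1.699 zax [-0. -0. -1.] q [ 0.29  0.36  0.05  1.26 -0.    0.16] F [0.7 0.  0.7] g -0.0004
```

View pics/s7.png

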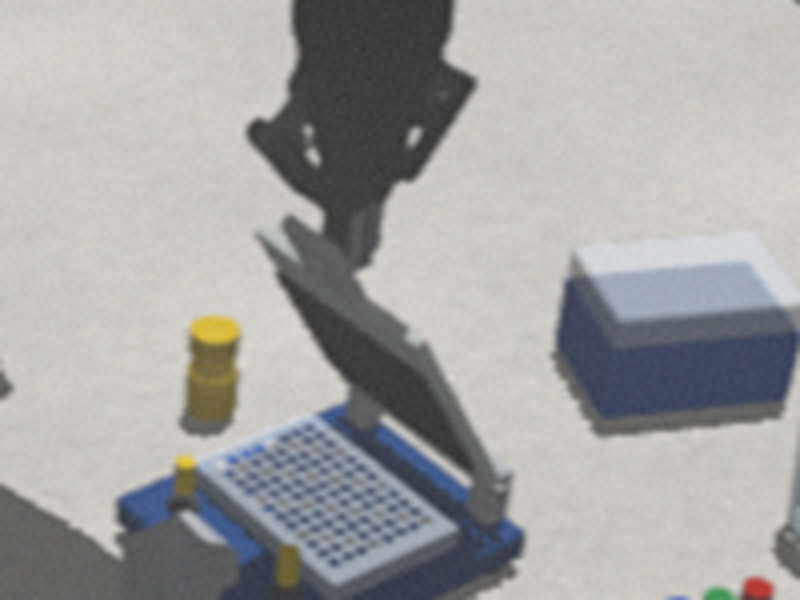

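The lid is folded to about 1 rad. Follow it down.

>>> move_arm(motion=[[0,[0,-0.25,0.18],0],[0,[0,-0.48,0.38],0],[0,[0,-0.7,0.58],0],[0,[0,-0.88,0.82],0],[0,[0,-1.05,1.08],0],[0,[0,-1.2,1.36],0],[0,[0,-1.3,1.65],0],[0,[0,-1.38,1.92],0],[0,[0,-1.42,2.08],0],[0,[0,-1.43,2.15],0]])

```text
clock: 12.85
eef_pos: [0.534, 0.0853, 0.0763]
tool_rot: [-0.064, 0.998, -0.0, -0.001]
ft_force: [-0.2, 0.2, -0.3]
grip_width: -0.0
```

Run:
```python
from h import *
o=st();c=camera("scene");save("s8",zoom(c["color"],300,130,200,150,4))
```

```text
t 12.85 tcp [0.534  0.0853 0.0763] psi 1.699 zax [-0.002 -0.    -1.   ] q [ 0.16  0.44 -0.14  1.   -0.    0.03] F [-0.2  0.2 -0.3] g -0.0
```

View pics/s8.png

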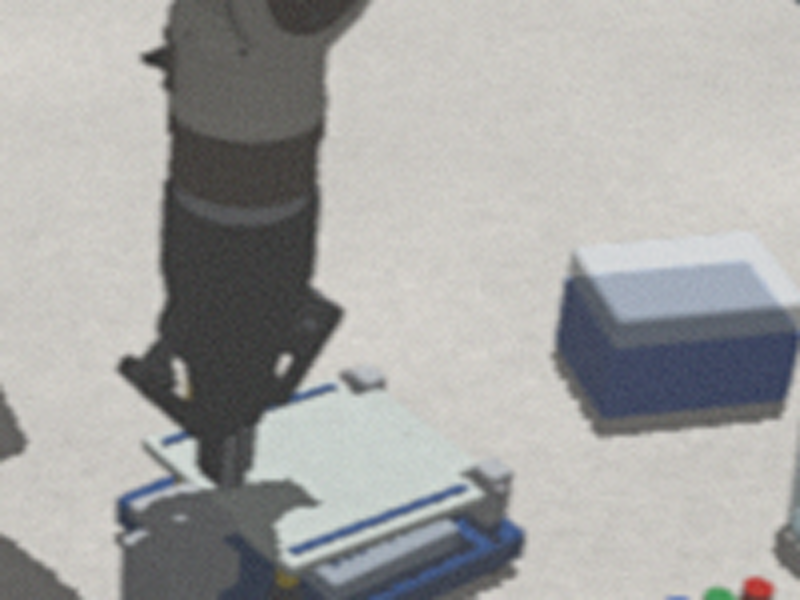

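>>> move_arm(motion=[[0,[0,-0.02,0.08],0],[0,[0,-0.02,0.16],0],[0,[0,-0.02,0.16],0],[0,[0,-0.02,-0.2],0],[0,[0,-0.02,-0.8],0],[0,[0,-0.02,-1.5],0],[20,[0.2,-0.4,-1.9],0],[45,[0.4,-1.0,-1.9],0],[55,[0.6,-1.7,-1.9],0],[55,[0.8,-2.4,-1.9],0]])

```text
clock: 13.9
eef_pos: [0.5107, -0.039, 0.1737]
tool_rot: [-0.065, 0.998, -0.0, 0.001]
ft_force: [-0.3, -0.4, 0.5]
grip_width: 0.0547
```

Run:
```python
from h import *
o=st();print(shift([.4618,-.2342,.17],o))
```

```text
t 13.9 tcp [ 0.5107 -0.039   0.1737] psi 1.701 zax [ 0.002 -0.    -1.   ] q [-0.08  0.3  -0.07  1.2  -0.   -0.21] F [-0.3 -0.4  0.5] g 0.0547
[ 1.48 -3.74  0.07]
```

>>> move_arm(motion=[[55,[0.2,-0.6,0],0],[55,[0.4,-1.2,0],0],[55,[0.6,-1.8,0],0],[55,[0.9,-2.4,0],0],[55,[1.1,-2.9,0],0],[55,[1.3,-3.4,0],0],[55,[1.45,-3.7,0.1],0],[55,[1.48,-3.74,0.3],0],[55,[1.48,-3.74,0.5],0],[55,[1.48,-3.74,0.5],0]])

```text
clock: 14.9
eef_pos: [0.4601, -0.2317, 0.1459]
tool_rot: [-0.065, 0.998, 0.001, -0.002]
ft_force: [-0.2, -0.6, 0.0]
grip_width: 0.0552
```

Run:
```python
from h import *
o=st();c=camera("wrist");save("w9",c["color"]);print(proj(c,[.4618,-.2342,.104],o))
c=camera("top");save("t9",zoom(c["color"],180,190,140,105,5.5))
```

```text
t 14.9 tcp [ 0.4601 -0.2317  0.1459] psi 1.7 zax [-0.003  0.002 -1.   ] q [-0.47  0.33 -0.11  1.14  0.   -0.6 ] F [-0.2 -0.6  0. ] g 0.0552
[[315.30282923 269.9021337 ]]
```

View pics/w9.png

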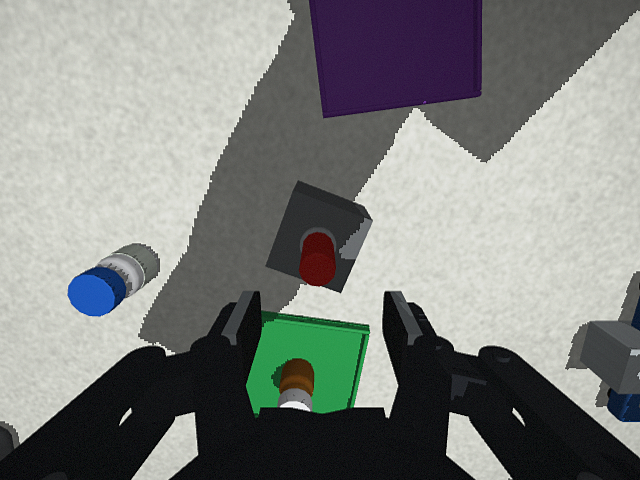

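View pics/t9.png

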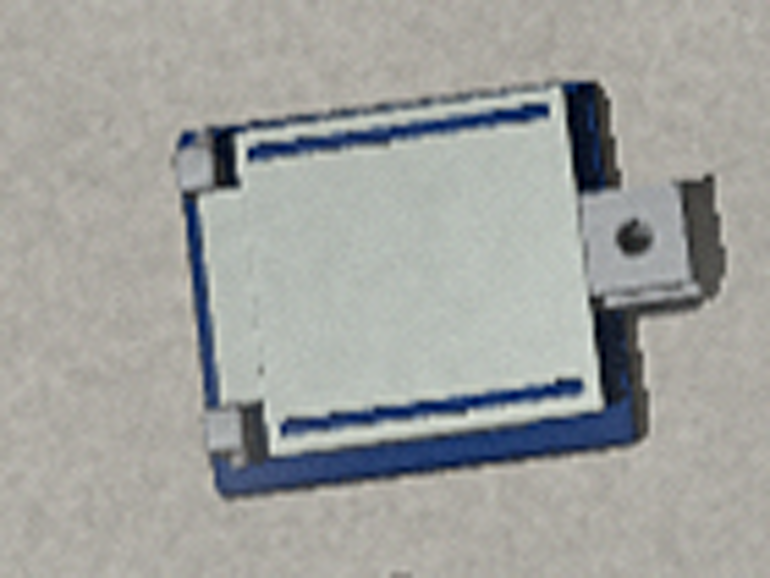

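Run:
```python
from h import *
o=st();c=camera("wrist");t=camera("top")
p=back(c,[(317.5,269)],.104,o)[0];print("pin",p,shift([.4617,-.2342,.065],o),shift([p[0],p[1],.065],o))
for z in(.062,.066,.07):print(back(t,[(180+635/5.5-.41,190+238/5.5-.41)],z))
```

```text
t 15.0 tcp [ 0.4611 -0.232   0.1473] psi 1.701 zax [-0.001  0.001 -1.   ] q [-0.47  0.33 -0.1   1.14  0.   -0.6 ] F [ 0.   0.4 -0.1] g 0.0554
pin [ 0.46278636 -0.23331105  0.104     ] [-0.01 -0.05  1.65] [-0.03 -0.03  1.65]
[[0.54141581 0.05811901 0.062     ]]
[[0.54077505 0.05799203 0.066     ]]
[[0.54013428 0.05786505 0.07      ]]
```

>>> move_arm(motion=[[55,[-0.02,-0.04,0.3],0],[55,[-0.02,-0.04,0.7],0],[55,[-0.02,-0.04,1.1],0],[55,[-0.02,-0.04,1.4],0],[55,[-0.02,-0.04,1.62],0],[30,[-0.02,-0.04,1.62],0],[10,[-0.02,-0.04,1.62],0],[5,[-0.02,-0.04,1.62],0],[5,[-0.02,-0.04,1.62],0],[5,[-0.02,-0.04,1.62],0]])

```text
clock: 16.1
eef_pos: [0.4631, -0.2352, 0.0677]
tool_rot: [-0.064, 0.998, -0.0, 0.001]
ft_force: [0.7, 1.3, 3.1]
grip_width: 0.0206
```

Run:
```python
from h import *
o=st();c=camera("wrist");save("w10",c["color"])
```

```text
t 16.1 tcp [ 0.4631 -0.2352  0.0677] psi 1.699 zax [ 0.002 -0.    -1.   ] q [-0.47  0.41 -0.21  0.95  0.   -0.6 ] F [0.7 1.3 3.1] g 0.0206
```

View pics/w10.png

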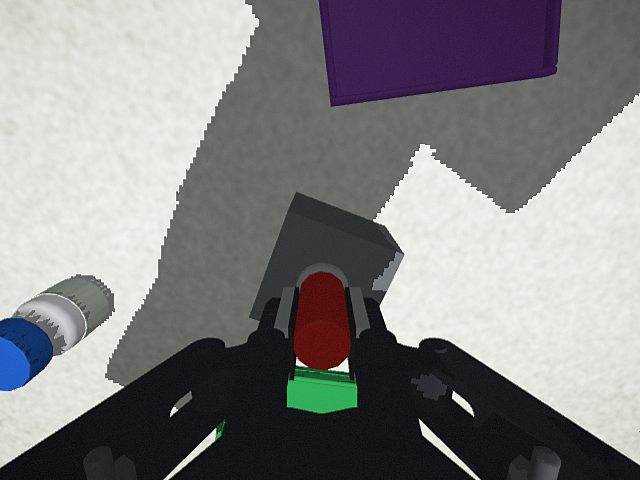

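>>> move_arm(motion=[[5,[0,0,-0.15],0],[5,[0,0,-0.4],0],[5,[0,0,-0.7],0],[5,[0,0,-1.0],0],[5,[0,0,-1.3],0],[5,[0,0,-1.6],0],[5,[0,0,-1.9],0],[5,[0,0,-2.1],0],[5,[0,0,-2.2],0],[5,[0,0,-2.2],0]])

```text
clock: 17.15
eef_pos: [0.4627, -0.2353, 0.1777]
tool_rot: [-0.064, 0.998, -0.0, 0.001]
ft_force: [0.5, 0.0, -1.7]
grip_width: 0.0206
```

Run:
```python
from h import *
o=st();c=camera("wrist");save("w11",c["color"]);s=camera("scene");save("s11",zoom(s["color"],140,160,200,150,4))
t=camera("top");save("t11",zoom(t["color"],370,190,140,105,5.5))
print(shift(o["eef_pos"]+[.0787,.2923,0],o))
```

```text
t 17.15 tcp [ 0.4627 -0.2353  0.1777] psi 1.699 zax [ 0.001 -0.001 -1.   ] q [-0.47  0.31 -0.05  1.21 -0.   -0.6 ] F [ 0.5  0.  -1.7] g 0.0206
[-2.31  5.6  -0.  ]
```

View pics/w11.png

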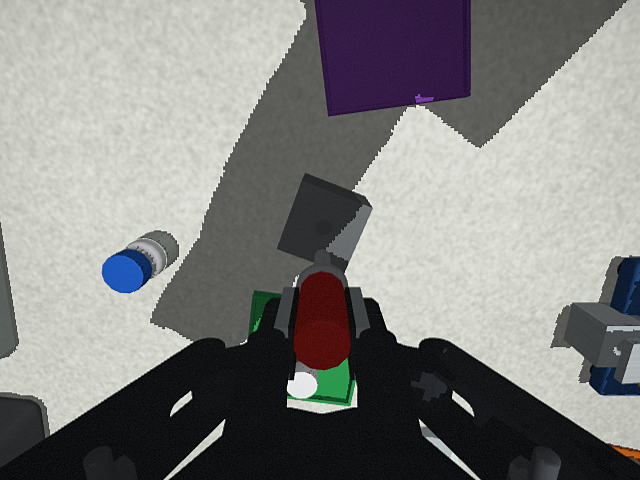

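View pics/s11.png

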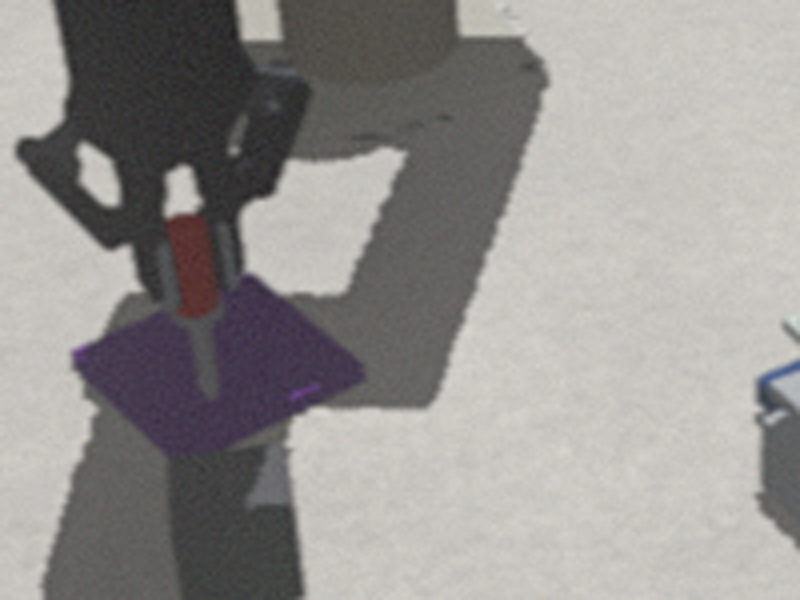

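>>> move_arm(motion=[[5,[-0.2,0.5,0],0],[5,[-0.5,1.2,0],0],[5,[-0.8,1.9,0],0],[5,[-1.1,2.6,0],0],[5,[-1.4,3.3,0],0],[5,[-1.7,4.0,0],0],[5,[-1.95,4.7,0],0],[5,[-2.2,5.3,0],0],[5,[-2.31,5.6,0.2],0],[5,[-2.31,5.6,0.4],0]])

```text
clock: 18.3
eef_pos: [0.5411, 0.0592, 0.1555]
tool_rot: [-0.066, 0.998, -0.0, -0.0]
ft_force: [-0.5, -0.8, -0.8]
grip_width: 0.0205
```

Run:
```python
from h import *
o=st();c=camera("wrist");save("w12",c["color"]);s=camera("scene");save("s12",zoom(s["color"],280,150,150,150,4))
print("old tip proj",proj(s,[.4627,-.2353,.1147]))
e=o["eef_pos"];print("tip proj",(proj(s,[[.5405,.0581,e[2]-.063],[e[0],e[1],e[2]-.063]])-[279.6,149.6])*4)
print("hole",(proj(s,[[.5405,.0581,.068],[.5405,.0581,.046]])-[279.6,149.6])*4, "wrist hole",proj(c,[.5405,.0581,.068],o))
```

```text
t 18.3 tcp [0.5411 0.0592 0.1555] psi 1.703 zax [-0.001 -0.    -1.   ] q [ 0.11  0.37 -0.01  1.19 -0.   -0.02] F [-0.5 -0.8 -0.8] g 0.0205
old tip proj [[193.05250915 259.81547511]]
tip proj [[265.65245077 401.26610774]
 [268.20462163 401.31817221]]
hole [[263.94331623 438.6675368 ]
 [262.44360884 471.48601786]] wrist hole [[318.88913459 242.50677852]]
```

View pics/w12.png

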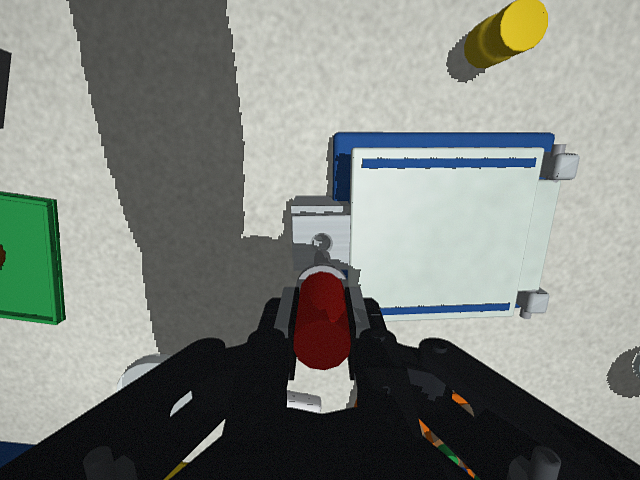

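View pics/s12.png

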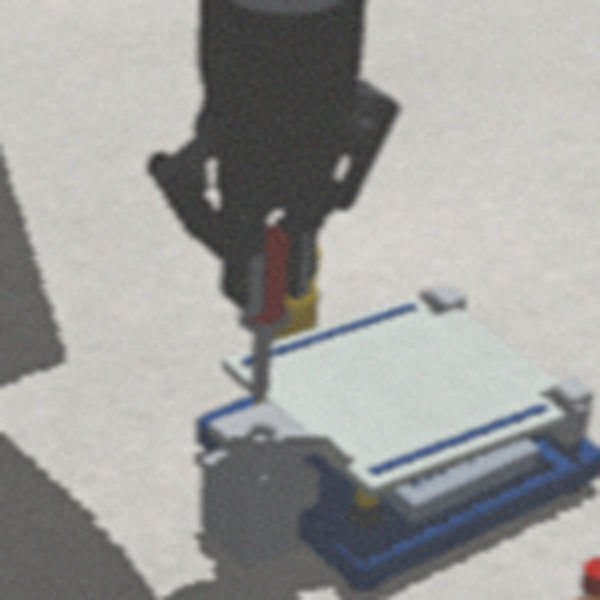

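Run:
```python
from h import *
o=st();c=camera("wrist");s=camera("scene")
a=zoom(c["color"],285,200,75,80,8);b=zoom(s["color"],320,215,60,64,10);save("z12a",a);save("z12b",b)
e=o["eef_pos"]
print("hole in a",(proj(c,[[.5405,.0581,.068],[.5405,.0581,.046],[.5405,.0581,.064],[e[0],e[1],e[2]-.063],[e[0],e[1],e[2]-.013]],o)-[284.55,199.55])*8)
print("b", (proj(s,[[.5405,.0581,.068],[.5405,.0581,e[2]-.063],[.5405,.0581,e[2]-.013]])-[319.55,214.55])*10)
```

```text
t 18.4 tcp [0.539  0.0568 0.1539] psi 1.699 zax [-0.006 -0.001 -1.   ] q [ 0.11  0.37 -0.02  1.19 -0.   -0.02] F [-0.6 -0.3 -1.5] g 0.0205
hole in a [[299.85540489 380.17392468]
 [299.73113637 308.68593893]
 [299.83122841 366.26591321]
 [286.10691803 449.37956404]
 [282.7120627  717.44896465]]
b [[260.35829058 447.16884201]
 [264.35987512 359.60114231]
 [273.44159367 160.86356884]]
```

View pics/z12a.png

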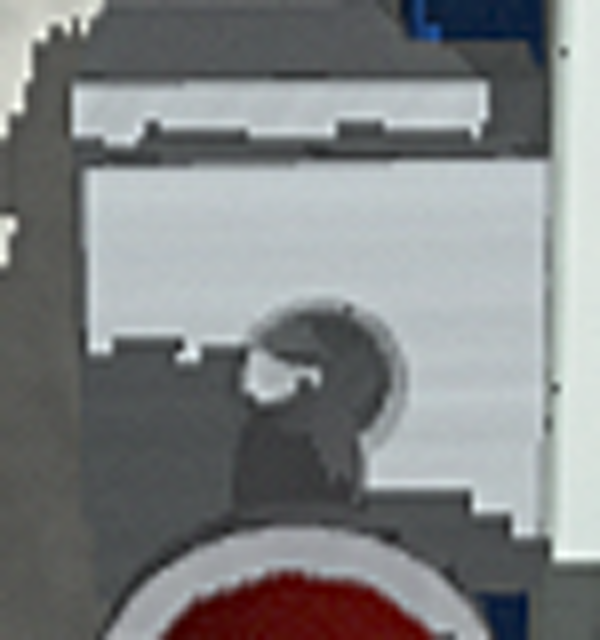

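View pics/z12b.png

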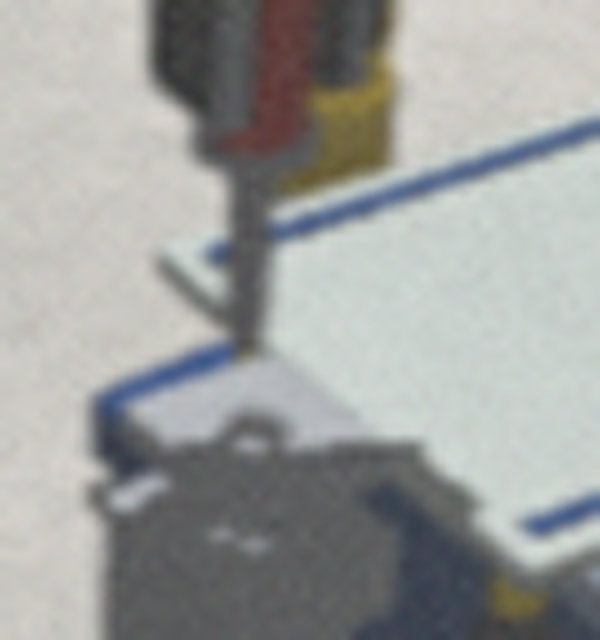

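Run:
```python
from h import *
c=camera("wrist");M=c["mount"];Mi=np.linalg.inv(M);k=K(c)
def pj(p):
    q=k@(Mi@np.r_[p,1])[:3];q=q[:2]/q[2];return ((q-[284.55,199.55])*8).round(0)
for dx in(-.002,0,.002): print(dx,"collar edge",pj([.013+dx,.0,.0125]),pj([.013+dx,0,.0085]),"tip c",pj([dx,0,.0625]),"tipedge3mm",pj([dx+.003,0,.0625]))
P=np.mean([get_obs()["eef_pos"]],0)
for zt in (.085,.088,.091):
    d=M[:3,:3]@np.linalg.inv(k)@[284.55+324/8,199.55+375/8,1];o=M[:3,3];print("hole tool",o+d*(zt-o[2])/d[2])
    d=M[:3,:3]@np.linalg.inv(k)@[284.55+298/8,199.55+450/8,1];
print("pin y", (o+d*(.05-o[2])/d[2]))
s=camera("scene");a=proj(s,[[.54,.058,.07],[.55,.058,.07],[.54,.068,.07]]);print(a[1]-a[0],a[2]-a[0]);st()
```

```text
-0.002 collar edge [282. 556.] [282. 581.] tip c [286. 471.] tipedge3mm [286. 435.]
0 collar edge [282. 526.] [282. 550.] tip c [286. 447.] tipedge3mm [286. 412.]
0.002 collar edge [282. 495.] [282. 519.] tip c [286. 423.] tipedge3mm [285. 388.]
hole tool [-0.00140692  0.00329261  0.085     ]
hole tool [-0.00240372  0.0033249   0.088     ]
hole tool [-0.00340053  0.0033572   0.091     ]
pin y [0.00429345 0.000986   0.05      ]
[2.35104806 2.75908049] [ 4.25261107 -1.34031294]
t 18.6 tcp [0.541  0.0561 0.1569] psi 1.697 zax [-0. -0. -1.] q [ 0.1   0.37 -0.01  1.19 -0.   -0.02] F [-0.4 -0.5 -0.9] g 0.0206
```

The wrist picture puts the hole about 2 mm to +y and 1–2 mm to −x of the pin in tool axes. Correct that, descend to just above the lid, and look again.

>>> move_arm(motion=[[5,[-0.03,0.04,0],0],[5,[-0.03,0.04,0.05],0],[5,[-0.03,0.04,0.1],0],[5,[-0.03,0.04,0.15],0],[5,[-0.03,0.04,0.2],0],[5,[-0.03,0.04,0.25],0],[5,[-0.03,0.04,0.25],0],[5,[-0.03,0.04,0.25],0],[5,[-0.03,0.04,0.25],0],[5,[-0.03,0.04,0.25],0]])

```text
clock: 19.6
eef_pos: [0.5425, 0.0596, 0.1444]
tool_rot: [-0.064, 0.998, -0.0, 0.0]
ft_force: [-0.2, -0.2, -1.3]
grip_width: 0.0206
```

Run:
```python
from h import *
o=st();c=camera("wrist");s=camera("scene")
a=zoom(c["color"],285,200,75,80,8);b=zoom(s["color"],320,215,60,64,10);save("z13a",a);save("z13b",b)
```

```text
t 19.6 tcp [0.5425 0.0596 0.1444] psi 1.699 zax [ 0.  0. -1.] q [ 0.11  0.38 -0.03  1.16 -0.   -0.02] F [-0.2 -0.2 -1.3] g 0.0206
```

View pics/z13a.png

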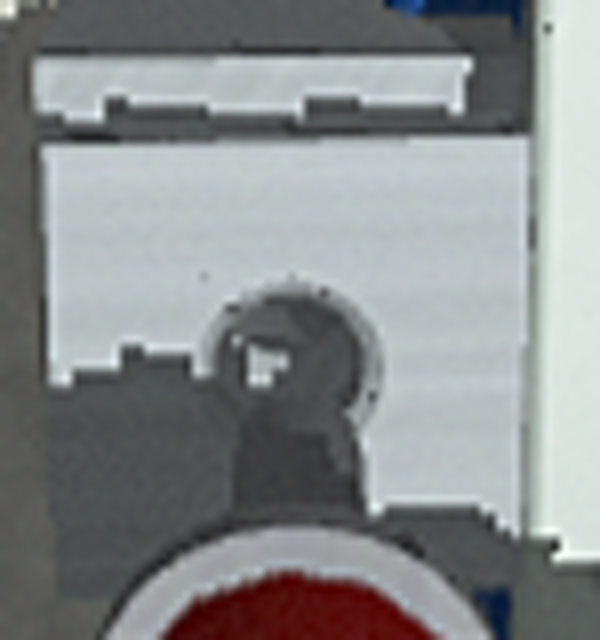

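View pics/z13b.png

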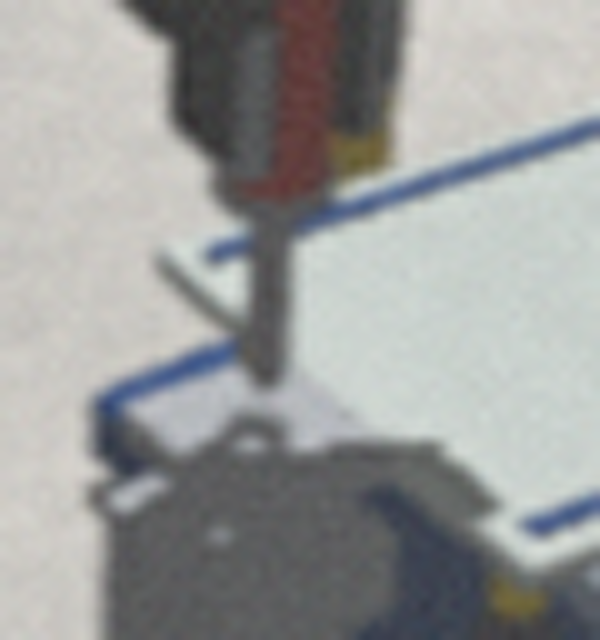

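Run:
```python
from h import *
c=camera("wrist");M=c["mount"];k=K(c);o=M[:3,3]
for zt in (.0715,.0745,.0775,.0805):
    d=M[:3,:3]@np.linalg.inv(k)@[284.55+294/8,199.55+371/8,1];print("hole tool",(o+d*(zt-o[2])/d[2])*1e3)
st()
s=camera("scene");b=zoom(s["color"],330,235,40,40,15);save("z14b",b)
```

```text
hole tool [ 3.42224145  0.66707191 71.5       ]
hole tool [ 2.43027486  0.66481499 74.5       ]
hole tool [ 1.43830828  0.66255806 77.5       ]
hole tool [ 0.4463417   0.66030114 80.5       ]
t 19.75 tcp [0.5424 0.0596 0.1444] psi 1.699 zax [ 0.  0. -1.] q [ 0.11  0.38 -0.03  1.16 -0.   -0.02] F [ 0.1  0.4 -0.8] g 0.0204
```

View pics/z14b.png

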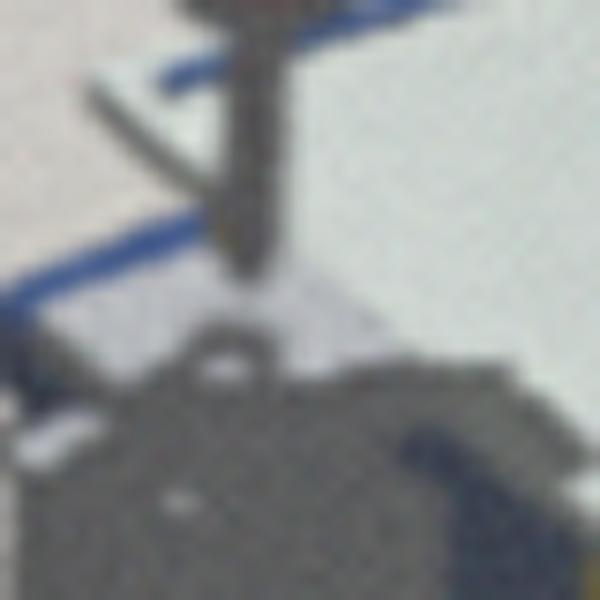

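Now that it has settled, the wrist and scene views agree: the hole lies about 2.4 mm to +x in tool axes, and y is within 0.5 mm. Apply that and lower gently.

>>> move_arm(motion=[[5,[0.04,-0.01,0],0],[5,[0.04,-0.01,0],0],[5,[0.04,-0.01,0.04],0],[5,[0.04,-0.01,0.08],0],[5,[0.04,-0.01,0.12],0],[5,[0.04,-0.01,0.15],0],[5,[0.04,-0.01,0.15],0],[5,[0.04,-0.01,0.15],0],[5,[0.04,-0.01,0.15],0],[5,[0.04,-0.01,0.15],0]])

```text
clock: 20.8
eef_pos: [0.5405, 0.0589, 0.1369]
tool_rot: [-0.064, 0.998, 0.0, 0.0]
ft_force: [-0.5, 0.2, 0.1]
grip_width: 0.0203
```

Run:
```python
from h import *
o=st();c=camera("wrist");s=camera("scene")
a=zoom(c["color"],285,200,75,80,8);b=zoom(s["color"],330,235,40,40,15);save("z15",np.hstack([cv2.resize(a,(400,427)),cv2.resize(b,(400,427))]))
```

```text
t 20.8 tcp [0.5405 0.0589 0.1369] psi 1.699 zax [ 0.  0. -1.] q [ 0.11  0.38 -0.05  1.14  0.   -0.02] F [-0.5  0.2  0.1] g 0.0203
```

View pics/z15.png

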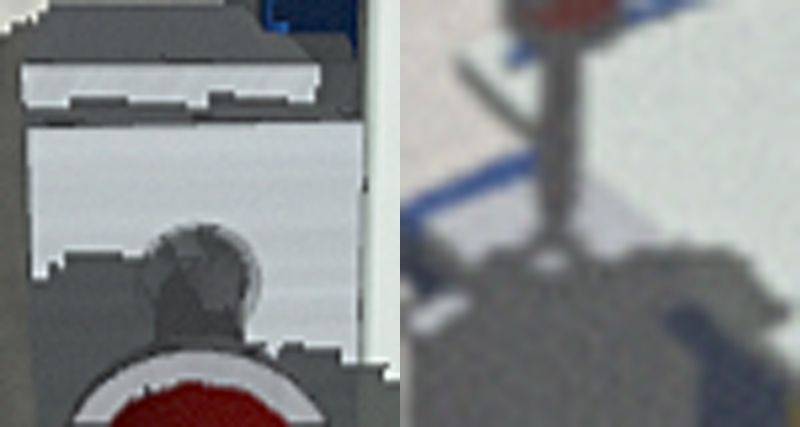

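The pin is aligned in both views: wrist, hole centre at x=201 against shank 200; scene, tip 555 against hole 553. Lower gently.

>>> move_arm(motion=[[5,[0,0,0.04],0],[5,[0,0,0.08],0],[5,[0,0,0.12],0],[5,[0,0,0.16],0],[5,[0,0,0.2],0],[5,[0,0,0.24],0],[5,[0,0,0.28],0],[5,[0,0,0.28],0],[5,[0,0,0.28],0],[5,[0,0,0.28],0]])

```text
clock: 21.9
eef_pos: [0.5405, 0.0589, 0.1229]
tool_rot: [-0.064, 0.998, 0.0, 0.0]
ft_force: [0.2, -0.1, -1.1]
grip_width: 0.0209
```

Run:
```python
from h import *
o=st();c=camera("wrist");s=camera("scene")
a=zoom(c["color"],285,200,75,80,8);b=zoom(s["color"],330,235,40,40,15);save("z16",np.hstack([cv2.resize(a,(400,427)),cv2.resize(b,(400,427))]))
```

```text
t 21.9 tcp [0.5405 0.0589 0.1229] psi 1.699 zax [ 0.  0. -1.] q [ 0.11  0.4  -0.07  1.11  0.   -0.02] F [ 0.2 -0.1 -1.1] g 0.0209
```

View pics/z16.png

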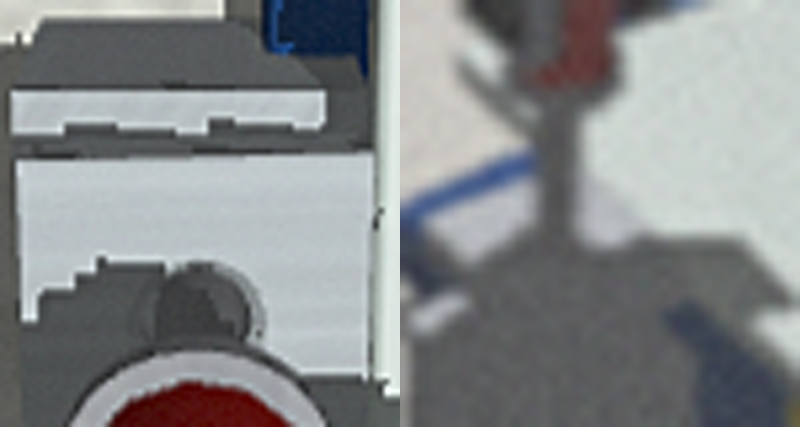

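>>> move_arm(motion=[[5,[0,0,0.06],0],[5,[0,0,0.12],0],[5,[0,0,0.18],0],[5,[0,0,0.24],0],[5,[0,0,0.3],0],[5,[0,0,0.36],0],[5,[0,0,0.42],0],[5,[0,0,0.48],0],[5,[0,0,0.48],0],[5,[0,0,0.48],0]])

```text
clock: 23.0
eef_pos: [0.5405, 0.0588, 0.0987]
tool_rot: [-0.064, 0.998, -0.0, -0.0]
ft_force: [1.1, 0.1, -0.5]
grip_width: 0.0212
```

Run:
```python
from h import *
o=st();c=camera("wrist");save("w17",c["color"])
```

```text
t 23.0 tcp [0.5405 0.0588 0.0987] psi 1.699 zax [ 0. -0. -1.] q [ 0.11  0.42 -0.1   1.05 -0.   -0.02] F [ 1.1  0.1 -0.5] g 0.0212
```

View pics/w17.png

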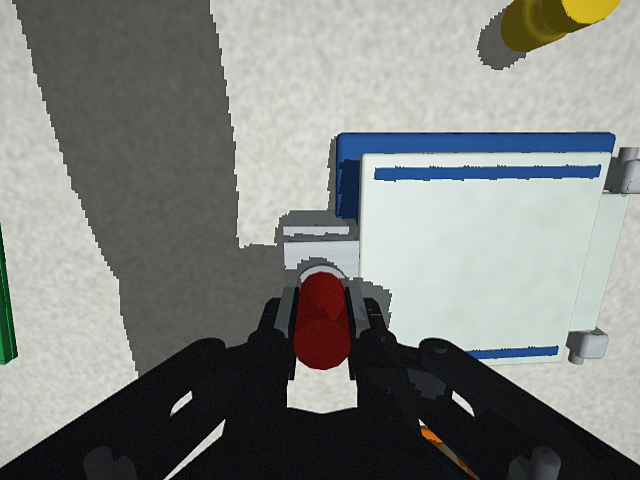

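The tip is now below the base hole's mouth (z ≈ 0.036) and the side force is about 1 N. Continue to the collar.

>>> move_arm(motion=[[5,[0,0,0.07],0],[5,[0,0,0.14],0],[5,[0,0,0.21],0],[5,[0,0,0.28],0],[5,[0,0,0.35],0],[5,[0,0,0.42],0],[5,[0,0,0.48],0],[5,[0,0,0.54],0],[5,[0,0,0.58],0],[5,[0,0,0.58],0]])

```text
clock: 24.05
eef_pos: [0.5406, 0.0587, 0.0699]
tool_rot: [-0.064, 0.998, -0.0, 0.0]
ft_force: [-0.4, -2.1, 3.5]
grip_width: 0.0205
```

Run:
```python
from h import *
st()
```

```text
t 24.05 tcp [0.5406 0.0587 0.0699] psi 1.699 zax [ 0.001 -0.    -1.   ] q [ 0.11  0.45 -0.14  0.98 -0.   -0.02] F [-0.4 -2.1  3.5] g 0.0205
```

>>> move_arm(motion=[[5,[0,0,0.01],0],[5,[0,0,0.02],0],[5,[0,0,0.03],0],[5,[0,0,0.04],0],[5,[0,0,0.05],0],[5,[0,0,0.05],0],[5,[0,0,0.05],0],[5,[0,0,0.05],0],[5,[0,0,0.05],0],[5,[0,0,0.05],0]])

```text
clock: 25.05
eef_pos: [0.5408, 0.0587, 0.0695]
tool_rot: [-0.064, 0.998, -0.0, 0.001]
ft_force: [-3.7, -2.2, 14.6]
grip_width: 0.0206
```

Run:
```python
from h import *
st()
```

```text
t 25.05 tcp [0.5408 0.0587 0.0695] psi 1.699 zax [ 0.002 -0.    -1.   ] q [ 0.11  0.45 -0.14  0.98 -0.   -0.02] F [-3.7 -2.2 14.6] g 0.0206
```

Pressing 2.5 mm further raised the force to 15 N while the tool moved only 0.4 mm, so the collar appears seated. Press slightly more and verify.

>>> move_arm(motion=[[5,[0,0,0.01],0],[5,[0,0,0.02],0],[5,[0,0,0.03],0],[5,[0,0,0.03],0],[5,[0,0,0.03],0],[5,[0,0,0.03],0],[5,[0,0,0.03],0],[5,[0,0,0.03],0],[5,[0,0,0.03],0],[5,[0,0,0.03],0]])

```text
clock: 26.05
eef_pos: [0.5408, 0.0587, 0.0692]
tool_rot: [-0.064, 0.998, -0.0, 0.001]
ft_force: [-5.7, -2.9, 22.8]
grip_width: 0.0207
```

Run:
```python
from h import *
o=st();c=camera("wrist");save("w18",c["color"]);s=camera("scene");save("s18",zoom(s["color"],290,190,150,110,5));save("s18b",s["color"])
O=np.array([.5292,.1425,0]);Rz=R.from_euler('z',.13).as_matrix()
for th in(0,.03,.06,.09):
    P=[O+Rz@np.array([x,.08-.145*np.cos(th),.052+.145*np.sin(th)+.004]) for x in(-.065,.065)]
    print(th,((proj(s,P)-[289.6,189.6])*5).round(1).tolist(),proj(c,P,o).round(1).tolist())
```

```text
t 26.05 tcp [0.5408 0.0587 0.0692] psi 1.699 zax [ 0.003 -0.    -1.   ] q [ 0.11  0.45 -0.14  0.98 -0.   -0.02] F [-5.7 -2.9 22.8] g 0.0207
0 [[227.5, 274.6], [414.3, 438.5]] [[363.6, 154.0], [355.3, 393.9]]
0.03 [[227.9, 266.5], [415.2, 430.2]] [[364.9, 154.6], [356.2, 399.7]]
0.06 [[228.5, 258.4], [416.3, 421.8]] [[366.6, 155.2], [357.3, 405.8]]
0.09 [[229.4, 250.1], [417.6, 413.2]] [[368.7, 155.9], [358.8, 412.1]]
```

View pics/s18.png

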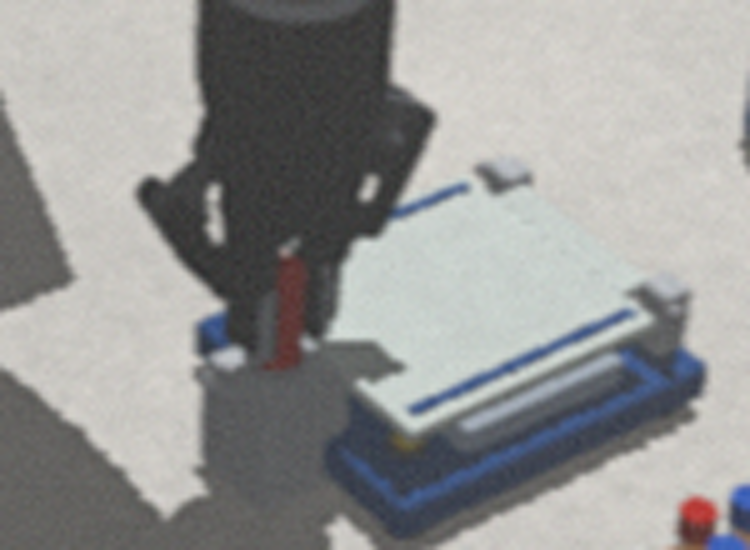

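View pics/w18.png

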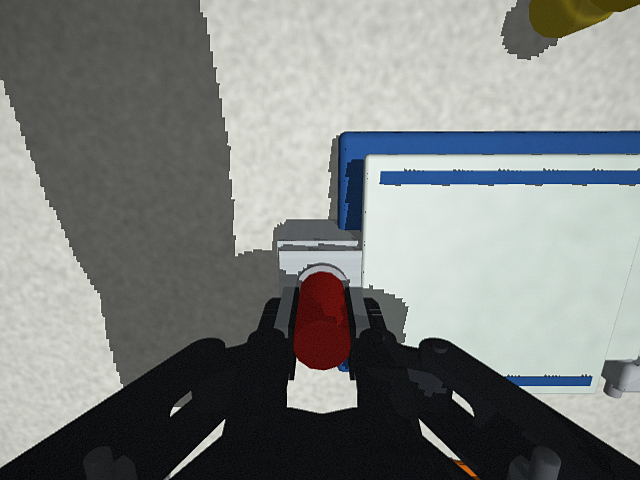

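View pics/s18b.png

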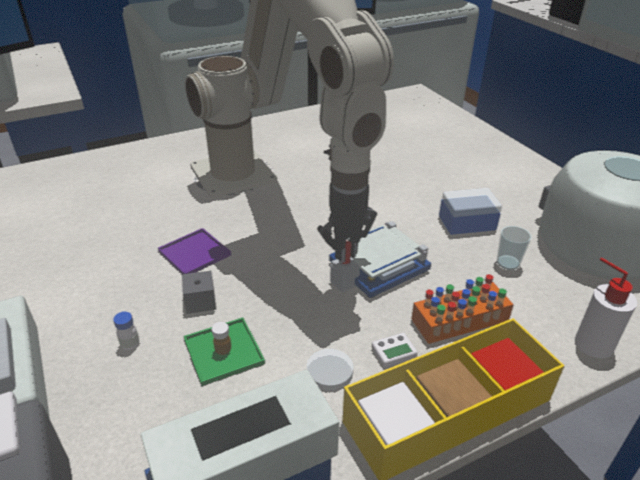

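The lid's near corner dropped about 4 px from its ajar position (about 0.08 rad), so it is shut. The collar works out at 57 mm (expected 56), and the force is steady at 23 N. Handing in.

Run:
```python
from h import *
st();print(job_done());st()
```

```text
t 26.15 tcp [0.5409 0.0587 0.0692] psi 1.699 zax [ 0.003 -0.    -1.   ] q [ 0.11  0.45 -0.14  0.98 -0.   -0.02] F [-6.1 -2.5 22.3] g 0.0206
the job is handed in; nothing more can be done
None
the job is handed in; nothing more can be done
```

The job is handed in at 26 s. The bottle stands in the tray, the lid is shut, and the gripper is still holding the pin and pressing it down. `job_done()` reports no verdict, so this rests on my own checks.

**What I did:** I stood the amber bottle upright in the green tray and let go of it. I folded the lid down with the shut fingers. Then I pulled the pin from the grey block, lined it up over the holes using the wrist and scene pictures, pushed it through both holes and pressed it home.

**Last checks:**
- **Pin:** The collar's underside works out at about 57 mm, against 56 mm when fully seated. The tip is about 7 mm above the bench (limit 14 mm).
- **Force and grip:** The wrist reads about 22 N of downward push. The gripper is holding the knob at a 20.6 mm opening.
- **Lid:** Its near corner dropped by about 0.08 rad from the ajar position. This is a picture estimate, good to about 0.03 rad.
- **Bottle and bystanders:** The bottle was upright in the tray in the last scene picture. I saw no bystander shifted there, but I did not measure their positions.

**What disagreed:**
- **Hole position:** While lining up, the top camera put the hole about 2 mm away in y from where the other two views had it. I followed the wrist and scene views, and the pin went in with almost no force until the collar made contact.
- **Sideways force:** About 6 N remains at the end, so the shank probably touches one side of the hole.

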